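# Start a bead mill run and its timer

### The job

Start a run on the white and teal bead mill: with the fingertips, and only lightly, press well in the blue key on its panel, then its steel start button, and then the black key on the orange bench timer, in that order; each stays down once pressed. Only touch, never grip: do not lift, tip or push the timer about, and leave the red key, the other two timers, the vials and the screwdriver alone.

Things in the scene. Friction and masses are not known exactly. Their poses are not given: they have to be found in the camera images.
- mill: Bench bead mill, fixed: white box 206 (own x) x 280 (own y) x 150 mm high. Origin: centre of its underside; own x to its back, y to its left seen from the robot, z up. Own y -140 to 25: shut teal dome lid, up to 190 mm. Own y 25 to 140: level deck at 150 mm with the keys: blue at own (25, 110), red at (25, 60), steel start button at (-55, 85) mm.
- blue_key (a joint): Blue round key on the mill's black panel, diameter 24 mm. Joint value: how far it is in, 0 (out, 14 mm proud of the surface round it) to 0.008 m (fully in); starts 0 to 1.5 mm in. Stays where it is pressed to: starts to move at about 3 N, 4 N at half travel, 5.2 N at the end; past that its cushioned top gives 5 mm more, up to 13 N, and springs back.
- blue_key_top (a point): Centre of the blue key's flat top; moves with the key (164 mm above the bench when out).
- red_key (a joint): Red round key beside the blue one, diameter 24 mm; to be left alone. Same kind and joint values as the blue key.
- red_key_top (a point): Centre of the red key's top, 164 mm above the bench.
- start_button (a joint): Round steel start button on the white deck, nearer the robot than the panel, diameter 30 mm. Joint value: how far it is in, 0 (out, 14 mm proud of the surface round it) to 0.008 m (fully in); starts 0 to 1.5 mm in. Stays where it is pressed to: starts to move at about 3 N, 4 N at half travel, 5.2 N at the end; past that its cushioned top gives 5 mm more, up to 13 N, and springs back.
- start_button_top (a point): Centre of the start button's flat top; moves with it (164 mm above the bench when out).
- orange_timer: Orange bench timer (to be started), loose on the bench: a flat square box 72 x 72 x 26 mm, about 0.2 kg. Origin: centre of its underside; z up. A black round key of diameter 32 mm stands on its top at own (-8, 0) mm, a grey display strip at own +x. The three timers differ only in body colour.
- orange_key (a joint): Black key on the orange timer. Joint value: how far it is in, 0 (out, 14 mm proud of the surface round it) to 0.008 m (fully in); starts 0 to 1.5 mm in. Stays where it is pressed to: starts to move at about 3 N, 4 N at half travel, 5.2 N at the end; past that its cushioned top gives 5 mm more, up to 13 N, and springs back.
- orange_key_top (a point): Centre of the flat top of the orange timer's key, 40 mm above the bench when out; moves with the key.
- green_timer: Green bench timer (to be left alone), loose on the bench: a flat square box 72 x 72 x 26 mm, about 0.2 kg. Origin: centre of its underside; z up. A black round key of diameter 32 mm stands on its top at own (-8, 0) mm, a grey display strip at own +x. The three timers differ only in body colour.
- green_key (a joint): Black key on the green timer. Same kind and joint values as on the orange timer; to be left alone.
- green_key_top (a point): Centre of the flat top of the green timer's key, 40 mm above the bench when out; moves with the key.
- white_timer: White bench timer (to be left alone), loose on the bench: a flat square box 72 x 72 x 26 mm, about 0.2 kg. Origin: centre of its underside; z up. A black round key of diameter 32 mm stands on its top at own (-8, 0) mm, a grey display strip at own +x. The three timers differ only in body colour.
- white_key (a joint): Black key on the white timer. Same kind and joint values as on the orange timer; to be left alone.
- white_key_top (a point): Centre of the flat top of the white timer's key, 40 mm above the bench when out; moves with the key.
- vial0: White-capped sample vial standing loose on the bench, diameter 29 mm, 58 mm tall. Origin: centre of its underside. To be left alone.
- vial1: White-capped sample vial standing loose on the bench, diameter 29 mm, 58 mm tall. Origin: centre of its underside. To be left alone.
- vial2: White-capped sample vial standing loose on the bench, diameter 29 mm, 58 mm tall. Origin: centre of its underside. To be left alone.
- screwdriver: Yellow-handled screwdriver, 180 mm, lying loose on the right of the bench; origin at its underside near the middle. To be left alone.
Not all that is in view belongs to the job. Several things look just like the orange_timer: the one meant starts farthest to the robot's right.

How it is judged (in metres and radians):
On the way, in this order (a step that is already met when the one before it is completed fails the run):
1. the blue key is pressed in (value of joint blue_key above 0.0035 m), for 0.1 s.
2. then the steel start button is pressed in (value of joint start_button above 0.0035 m), for 0.1 s.
3. then the orange timer's key is pressed in (value of joint orange_key above 0.0035 m), for 0.1 s.
At the end, for the whole second after the job is handed in: The blue key, the start button and the orange timer's key are each at least 3.5 mm in (of 8), the red key and the keys of the green and white timers less than 2.8 mm in; the timers and vials stand flat on the bench at rest, and they and the screwdriver are within 30 mm of where they started (value of joint each of blue_key, start_button, orange_key above 0.0035 m and value of joint each of red_key, green_key, white_key below 0.0028 m and distance of each of orange_timer, green_timer, white_timer, vial0, vial1, vial2, screwdriver from where it was at the start of the episode below 0.03 m and angle between each of orange_timer, green_timer, white_timer, vial0, vial1, vial2's own z axis and vertical below 0.1 rad and height (world z) of each of orange_timer, green_timer, white_timer, vial0, vial1, vial2 below 0.006 m and linear speed of each of orange_timer, green_timer, white_timer below 0.02 m/s); the robot touches nothing.
It fails at once if the mill, a key or the orange timer is pressed harder than 20 N (contact force between any of the arm, the fingers and mill above 20 N or contact force between any of the arm, the fingers and orange_timer above 20 N).
It fails at once if a key that should be left alone is pressed (value of joint any of red_key, green_key, white_key above 0.0028 m).
It fails at once if a timer or vial is lifted more than 12 mm or tipped (height (world z) of any of orange_timer, green_timer, white_timer, vial0, vial1, vial2 above 0.012 m or angle between any of orange_timer, green_timer, white_timer, vial0, vial1, vial2's own z axis and vertical above 0.35 rad).
It fails at once if a timer, a vial or the screwdriver is moved more than 30 mm (distance of any of orange_timer, green_timer, white_timer, vial0, vial1, vial2, screwdriver from where it was at the start of the episode above 0.03 m).
It also fails if it takes over 50 s, if anything falls off the work surface, if the arm or the gripper's body presses on something with over 40 N, if the wrist force passes 120 N, or if a joint passes its speed limit or range.

### The arm

A 6-joint arm with a two-finger parallel gripper is mounted at the origin on the work surface. World frame = base frame: x ahead of the robot, y to its left, z up, the work surface at z = 0. Lengths are in mm, angles in rad, forces in N, time in s.
With the tool pointing down it reaches from about 350 to 875 mm from the base axis. Payload 4.2 kg.
Tool frame: the origin (TCP) lies midway between the tips of the shut fingers; the grasp point (between the pads) lies 19 mm behind it (arm.tcp_to_grasp is the distance from the TCP to the grasp point, in mm); z points along the fingers, y is the line along which they close (so a half turn about z gives the same grasp; the last joint's range is limited). The gripper opens to 85 mm and grips with 20 to 120 N. Pads are 22 mm wide; open, the fingers measure 114 mm over their backs; the gripper's body (76 mm by 85 mm) begins 54 mm behind the grasp point. The pads swing forward as they close: fully open they stand 13 mm farther back than shut.
Start: joints at [1.601, 0.385, 0.008, 0, -1.194, -0.259], TCP at [141.724, 608.698, 191.812] pointing down, gripper open.
Joint ranges: [-3.14, 3.14], [-1.21, 2.06], [-1.07, 1.41], [-3.16, 2.05], [-2.99, -0.16], [-3.1, 3.1]. Speed limits (rad/s): [2.79, 2.79, 3.14, 3.14, 3.14, 3.14].

### API

Orientations are given as a unit quaternion [x, y, z, w].
In Python, from bench import arm gives the robot as it stands.
- The arm moves only by the tool arm_command, never from a script. Its argument "rows" is a list of rows, each a list of 2 entries, a list of its own where there are three numbers: the shift along the tool's x, y, z as a fraction of full scale, then the turn, a rotation vector about the tool's x, y, z as a fraction of full scale. In form: [[[x, y, z], [wx, wy, wz]], ...]. A call has 1 to 5 rows; each row is the pose to reach, as a shift and turn from the pose commanded when the call began, along the tool's axes at that moment, turning the shorter way round; what a row does not reach only later rows make up. Full scale, the value 1, is 0.25 m for a shift and 180 degrees for a turn. A row lasts 1/10 s, in which the tool goes at most 50 mm and 8.59 degrees, less where a joint would pass 70% of its speed; a pose out of reach is approached as far as the arm can. A call with a number of a shift or a turn outside -1 to 1 is refused whole. A call with a gripper value outside its range is refused whole. "grip" is the opening, from 0 (shut) to 1 (fully open), set as the call begins (left out, the last holds). The fingers move at their own pace and stop on an object; the grip force is fixed at half the most. Time passes only in rows, so rows that repeat a pose let the fingers close. It gives the time, the measured TCP pose, the force, the opening and the grip force at its end, in the units of the state.
- arm.read_state(): the state, without advancing time (a new reading comes with each control period).
- arm.get_image(name): name is "scene" or "top" or "wrist"; returns (picture, depth): 384x512x3 uint8, blue, green, red; 384x512 float32, mm along the optical axis (not along the pixel's ray), 0 where there is no reading.
- arm.camera_info(name): a dict with "fx", "fy", "cx", "cy" (pixels), "extrinsics" (4x4, takes a point from camera to world coordinates). Camera axes: x right, y down, z forward; pixel columns grow to the right and rows downward; lengths in mm; the calibration is good to about 2 mm. The wrist camera is an equidistant fisheye: a pixel r from the principal point sees the ray r / f radians off the axis. A picture is of the moment at which its call begins: read the wrist's pose just before it. camera_info takes no time and is no camera call; for the wrist camera it gives the pose at the moment of the call.
- arm.job_done(): hands the job in; it is judged then, once.
Trained networks look in the newest picture that a camera, given by its name, has taken for a name from the list of things; names that differ only in an ending like _2 or _b are one class to them, and where a whole thing is asked for, a point or a joint stands for the part that bears it (a point fixed in the world has none). Each returns a list of dicts, best first, with "score" (0 to 1); they miss things now and then, are a little off and sometimes report something else, mostly with a low value. They report only what shows in the picture. A call takes as long as a camera call. They do not tell look-alikes from the thing itself.
- arm.spot_in(camera, query): "position" ([column, row] in pixels, amid what is visible of it).
The state is a dict: "clock": time; "joints": joint angles; "joint_vel": joint speeds; "joint_efforts": joint torques, N m; "position": TCP position; "ee_rot": TCP orientation; "contact_force": force on the tool from outside, world axes, zero at the start; "wrist_torque": the same for the moment, N m; "gripper_width": finger opening in mm; "grasp_force": force on a finger pad.
Only numpy, scipy, OpenCV 4.12 (cv2) and the standard library are available. Lean on these libraries where they do the work, as an engineer would, in place of code of your own. Each camera call takes 0.05 s, during which the arm holds its last target. There are 200 camera calls.

## Working session

There is one attempt and no reset: what is moved stays moved. The work goes in short steps, Python scripts to look and compute and a tool call to move; the robot and the scene stay as the last step left them, time stands still between calls to the robot, and variables do not carry over. Pictures are saved under pics/ and viewed, at most 10 in all, crops included, and the job is handed in when it is done.

Besides the shell and the picture viewer there is one more tool, called after "Call:" by a JSON object that holds its "fn" and its "kwargs". arm_command: Moves the arm, as the interface text tells. Shift numbers are shares of 0.25 m and turn numbers shares of 180 degrees, none past 1 either way. Its arguments: {"type":"object","properties":{"rows":{"type":"array","items":{"type":"array"}},"grip":{"type":"number"}},"required":["rows"]}

```bash
mkdir -p pics; cat > h.py <<'E'
from bench import arm
import numpy as np, cv2
from scipy.spatial.transform import Rotation as R
def world(cam,info,d,u,v):
    z=d[int(v),int(u)]
    p=np.array([(u-info['cx'])/info['fx']*z,(v-info['cy'])/info['fy']*z,z,1])
    return (np.array(info['extrinsics'])@p)[:3]
def delta(target):
    s=arm.read_state(); r=R.from_quat(s['ee_rot'])
    d=r.inv().apply(np.array(target)-np.array(s['position']))
    return d/250
E
python3 - <<'E'
from h import *
for n in ['scene','top']:
    im,d=arm.get_image(n); cv2.imwrite(f'pics/{n}.png',im); np.save(f'{n}.npy',d)
s=arm.read_state(); print(s['clock'],s['position'],s['ee_rot'],s['contact_force'])
print(R.from_quat(s['ee_rot']).as_matrix().round(3))
i=arm.camera_info('top');d=np.load('top.npy')
for q in ['blue_key','red_key','start_button','orange_key','orange_timer']:
    for r in arm.spot_in('top',q)[:4]:
        u,v=r['position']; print(q,round(r['score'],2),np.round([u,v]),world('top',i,d,u,v).round())
E
```

```text
0.1 [141.59535164 608.135418   190.80664942] [ 9.93453852e-01 -1.14229794e-01 -6.40919040e-05  9.96701393e-04] [-0.68421642 -0.53884757  0.37022793]
[[ 0.974 -0.227 -0.   ]
 [-0.227 -0.974 -0.002]
 [ 0.     0.002 -1.   ]]
blue_key 0.54 [167. 162.] [539. 235. 161.]
red_key 0.55 [182. 134.] [619. 198. 158.]
start_button 0.5 [167. 162.] [539. 236. 161.]
orange_key 0.57 [304. 154.] [ 596. -151.   42.]
orange_key 0.41 [186. 245.] [316. 189.  37.]
orange_timer 0.86 [302. 152.] [ 600. -144.   41.]
orange_timer 0.65 [253. 230.] [366.  -6.  37.]
```

View pics/top.png

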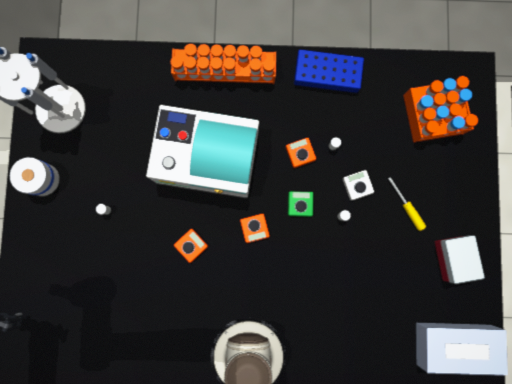

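View pics/scene.png

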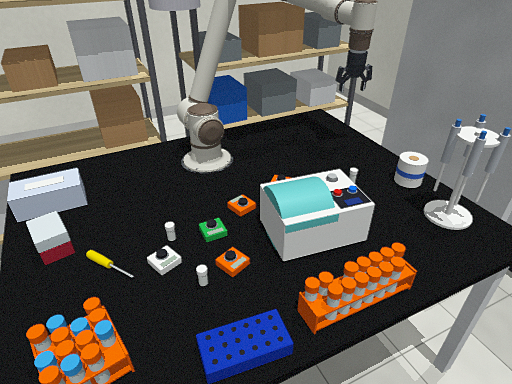

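The top view shows the blue key at about (165,132), red at (183,136) and the start button at (168,162). The orange timers are at (301,152), (255,228) and (190,245), and the rightmost, (301,152), is the target. The scene view agrees with this layout.

```bash
cat > m.py <<'E'
from h import *
im=cv2.imread('pics/top.png');d=np.load('top.npy');i=arm.camera_info('top')
hsv=cv2.cvtColor(im,cv2.COLOR_BGR2HSV)
E_=np.array(i['extrinsics'])
def ray(u,v,z):
    c=E_[:3,3]; r=E_[:3,:3]@np.array([(u-i['cx'])/i['fx'],(v-i['cy'])/i['fy'],1]); return c+r*(z-c[2])/r[2]
def cen(mask,box):
    m=np.zeros_like(mask); x0,y0,x1,y1=box; m[y0:y1,x0:x1]=mask[y0:y1,x0:x1]
    v,u=np.nonzero(m); return u.mean(),v.mean(),len(u),np.median(d[m>0])
sat=cv2.inRange(hsv,(0,120,80),(180,255,255))
blk=cv2.inRange(hsv,(0,0,0),(180,255,90))
def show(n,c,z): print(n,np.round(c,1),ray(c[0],c[1],z).round(1))
B=cen(cv2.inRange(hsv,(95,120,130),(125,255,255)),(157,124,174,140)); show('blue',B,162)
Rr=cen(cv2.inRange(hsv,(0,120,100),(8,255,255))|cv2.inRange(hsv,(172,120,100),(180,255,255)),(175,128,191,144)); show('red',Rr,162)
top=((d>0)).astype(np.uint8)
K=cen(blk,(292,144,311,163)); show('key',K,40)
O=cen(cv2.inRange(hsv,(3,120,100),(20,255,255)),(284,135,320,170)); show('obody',O,26)
# mill white top corners via height map
vv,uu=np.mgrid[:384,:512]; P=np.stack([(uu-i['cx'])/i['fx']*d,(vv-i['cy'])/i['fy']*d,d],-1)@E_[:3,:3].T+E_[:3,3]
h=P[...,2]; m=((h>135)&(h<230)&(uu>130)&(uu<280)&(vv>90)&(vv<210))
rect=cv2.minAreaRect(P[m][:,:2].astype(np.float32)); print(rect)
b=ray(B[0],B[1],162)[:2]; r=ray(Rr[0],Rr[1],162)[:2]
y=(b-r)/np.linalg.norm(b-r); x=np.array([y[1],-y[0]]); print('dist',np.linalg.norm(b-r),'yaw',np.degrees(np.arctan2(x[1],x[0])))
print('start pred',(b+r)/2-80*x, 'centre',(b+r)/2-25*x-85*y)
big=cv2.resize(im[95:205,140:330],None,fx=4,fy=4,interpolation=cv2.INTER_CUBIC); cv2.imwrite('pics/crop.png',big)
E
python3 m.py
```

```text
blue [ 164.1  131.9   67.  1344.1] [621.7 247.3 162. ]
red [ 182.2  134.8   65.  1343.2] [615.1 197.4 162. ]
key [ 301.8  154.3   80.  1465.1] [ 594.  -143.5   40. ]
obody [ 300.9  153.3  406.  1478.9] [ 599.4 -142.1   26. ]
((582.4758911132812, 140.6986846923828), (280.3512268066406, 211.89242553710938), 82.61243438720703)
dist 50.35793089854771 yaw -7.578919260674195
start pred [539.08944338 232.86451748] centre [582.39817752 141.35302341]
```

View pics/crop.png

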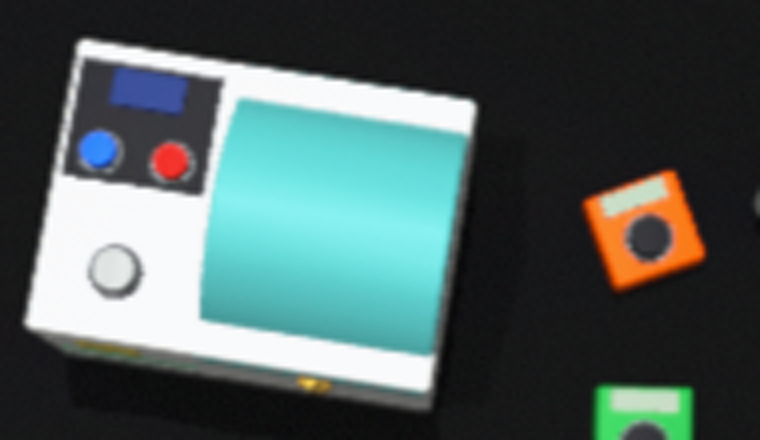

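Call:
{"fn": "arm_command", "kwargs": {"rows": [[[0.15,0.065,-0.06],[0,0,0]],[[0.3,0.13,-0.06],[0,0,0]],[[0.45,0.195,-0.06],[0,0,0]],[[0.6,0.26,-0.06],[0,0,0]],[[0.73,0.32,-0.06],[0,0,0]]], "grip": 0}}

```text
clock: 0.85
position: [302.6, 488.1, 207.0]
ee_rot: [0.993, -0.114, 0.0, -0.0]
contact_force: [0.2, 0.4, 0.1]
gripper_width: 12.4
grasp_force: 0.0
```

Call:
{"fn": "arm_command", "kwargs": {"rows": [[[0.15,0.065,0],[0,0,0]],[[0.3,0.13,0],[0,0,0]],[[0.45,0.195,0],[0,0,0]],[[0.6,0.26,0],[0,0,0]],[[0.73,0.32,0],[0,0,0]]]}}

```text
clock: 1.35
position: [462.3, 368.8, 206.9]
ee_rot: [0.993, -0.114, 0.0, -0.0]
contact_force: [-0.5, 0.0, -0.1]
gripper_width: -0.4
grasp_force: 0.0
```

Call:
{"fn": "arm_command", "kwargs": {"rows": [[[0.2,0.09,0],[0,0,0]],[[0.4,0.18,0],[0,0,0]],[[0.6,0.26,0],[0,0,0]],[[0.68,0.3,0],[0,0,0]],[[0.73,0.32,0],[0,0,0]]]}}

```text
clock: 1.85
position: [622.7, 248.1, 206.0]
ee_rot: [0.993, -0.116, -0.0, 0.0]
contact_force: [-0.2, 1.1, 0.1]
gripper_width: -0.0
grasp_force: 0.0
```

```bash
python3 - <<'E'
from h import *
s=arm.read_state(); print(s['clock'],s['position'],s['ee_rot'],s['contact_force'],s['gripper_width'])
print(delta([621.7,247.3,172]))
im,d=arm.get_image('wrist'); cv2.imwrite('pics/w1.png',im)
E
```

```text
1.85 [622.66084568 248.11405515 205.98224849] [ 9.93244305e-01 -1.16041029e-01 -2.47257539e-04  4.11401267e-04] [-0.20460427  1.11604241  0.11785024] -0.010053158207751442
[-0.00293548  0.00393559  0.13593366]
```

View pics/w1.png

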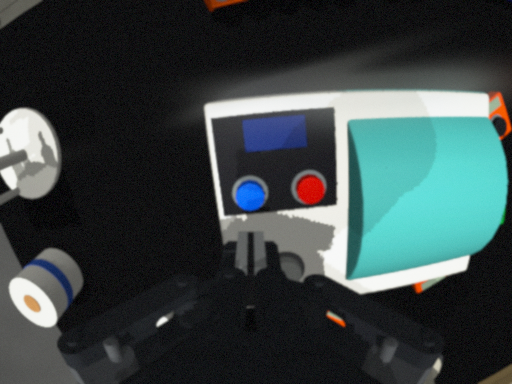

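The wrist view shows the blue key at (250,195), the red key at (311,188) and the shut fingertips at (250,240). I'll cross-check the blue position from this camera.

```bash
python3 - <<'E'
from h import *
i=arm.camera_info('wrist');E=np.array(i['extrinsics'])
for u,v in [(250,195),(311,188)]:
    a=np.array([(u-i['cx'])/i['fx'],(v-i['cy'])/i['fy']]);t=np.linalg.norm(a)
    r=E[:3,:3]@np.r_[a/t*np.sin(t),np.cos(t)]; c=E[:3,3]; print((c+r*(162-c[2])/r[2]).round(1))
E
```

```text
[622.3 247.4 162. ]
[616.7 197.9 162. ]
```

Call:
{"fn": "arm_command", "kwargs": {"rows": [[[0,0,0.05],[0,0,0]],[[0,0,0.1],[0,0,0]],[[0,0,0.13],[0,0,0]],[[0,0,0.14],[0,0,0]],[[0,0,0.14],[0,0,0]]]}}

```text
clock: 2.4
position: [619.8, 251.4, 171.3]
ee_rot: [0.994, -0.113, -0.0, 0.0]
contact_force: [0.5, 0.5, 0.4]
gripper_width: -0.1
grasp_force: 0.0
```

Call:
{"fn": "arm_command", "kwargs": {"rows": [[[0,0,0.01],[0,0,0]],[[0,0,0.02],[0,0,0]],[[0,0,0.03],[0,0,0]],[[0,0,0.036],[0,0,0]],[[0,0,0.036],[0,0,0]]]}}

```text
clock: 2.9
position: [620.4, 250.7, 162.5]
ee_rot: [0.993, -0.114, -0.0, 0.0]
contact_force: [0.7, 0.1, 0.1]
gripper_width: 0.0
grasp_force: 0.0
```

Call:
{"fn": "arm_command", "kwargs": {"rows": [[[0,0,0.004],[0,0,0]],[[0,0,0.008],[0,0,0]],[[0,0,0.008],[0,0,0]]]}}

```text
clock: 3.2
position: [620.5, 250.7, 160.7]
ee_rot: [0.993, -0.114, -0.0, 0.0]
contact_force: [-0.0, -0.3, -0.4]
gripper_width: 0.2
grasp_force: 0.0
```

Call:
{"fn": "arm_command", "kwargs": {"rows": [[[0.009,0.011,0],[0,0,0]],[[0.009,0.011,0.004],[0,0,0]],[[0.009,0.011,0.008],[0,0,0]],[[0.009,0.011,0.008],[0,0,0]]]}}

```text
clock: 3.6
position: [622.0, 247.5, 158.6]
ee_rot: [0.993, -0.114, -0.0, 0.0]
contact_force: [-0.5, 0.0, -0.2]
gripper_width: 0.1
grasp_force: 0.0
```

Call:
{"fn": "arm_command", "kwargs": {"rows": [[[0,0,0.004],[0,0,0]],[[0,0,0.008],[0,0,0]],[[0,0,0.008],[0,0,0]]]}}

```text
clock: 3.9
position: [622.0, 247.6, 156.6]
ee_rot: [0.993, -0.114, -0.0, 0.0]
contact_force: [-0.4, -0.8, 0.1]
gripper_width: 0.1
grasp_force: 0.0
```

```bash
python3 - <<'E'
from h import *
im,d=arm.get_image('wrist'); s=arm.read_state(); print(s['joints'],s['joint_efforts'],s['contact_force'],s['position'])
a=cv2.resize(im[120:300,150:370],None,fx=3,fy=3)
cv2.imwrite('pics/w2.png',a)
E
```

```text
[ 6.19823955e-01  4.83847955e-01  7.73500463e-02  3.15109362e-05
 -1.16454729e+00  7.22220531e-01] [-2.98515566e-03 -4.38141632e+01  1.86014539e+01  4.12989467e+00
  7.17440707e-04 -2.95126040e-05] [ 0.52140331  0.06000287 -0.04560997] [622.02651698 247.57390377 156.68295476]
```

View pics/w2.png

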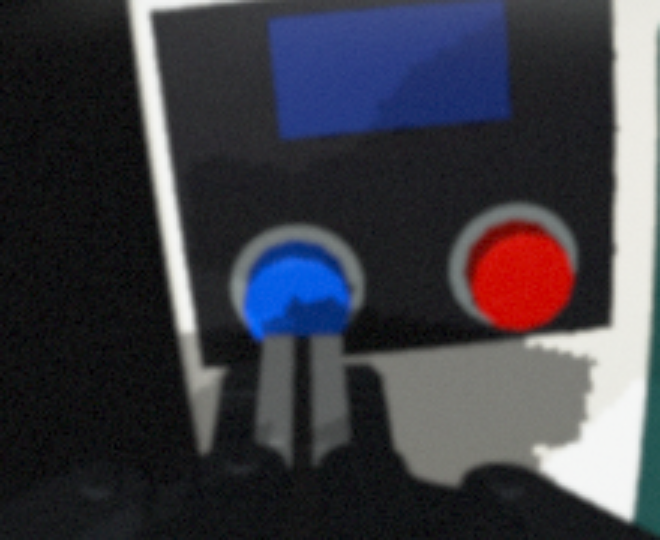

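The fingertips sit centred over the blue key, at (302,335) in the crop. The key still looks as proud as the red one, so there's no contact yet. I'll keep going in small steps and watch the force.

Call:
{"fn": "arm_command", "kwargs": {"rows": [[[0,0,0.004],[0,0,0]],[[0,0,0.008],[0,0,0]],[[0,0,0.008],[0,0,0]]]}}

```text
clock: 4.25
position: [622.0, 247.6, 154.6]
ee_rot: [0.993, -0.114, -0.0, 0.0]
contact_force: [0.2, 0.5, 0.2]
gripper_width: -0.2
grasp_force: 0.0
```

Call:
{"fn": "arm_command", "kwargs": {"rows": [[[0,0,0.004],[0,0,0]],[[0,0,0.008],[0,0,0]],[[0,0,0.008],[0,0,0]]]}}

```text
clock: 4.55
position: [622.0, 247.5, 152.6]
ee_rot: [0.993, -0.114, -0.0, 0.0]
contact_force: [-1.6, 0.1, -0.6]
gripper_width: -0.0
grasp_force: 0.0
```

```bash
python3 - <<'E'
from h import *
im,d=arm.get_image('wrist'); s=arm.read_state(); print(s['joint_efforts'],s['contact_force'],s['position'])
a=cv2.resize(im[170:300,190:370],None,fx=4,fy=4)
cv2.imwrite('pics/w3.png',a)
i=arm.camera_info('top');im2,d2=arm.get_image('top')
for u,v in [(168,162),(164,132),(182,135),(155,150),(150,165)]: print(world('top',i,d2,u,v).round(1))
i=arm.camera_info('wrist');E=np.array(i['extrinsics'])
def P(u,v):
    a=np.array([(u-i['cx'])/i['fx'],(v-i['cy'])/i['fy']]);t=np.linalg.norm(a)
    r=np.r_[a/t*np.tan(t),1]*np.median(d[v-1:v+2,u-1:u+2]); return (E@np.r_[r,1])[:3].round(1)
for n,(u,v) in dict(blue=(249,212),red=(323,211),panel=(280,190),finger=(248,237)).items(): print(n,P(u,v))
E
```

```text
[ 1.74206409e-03 -4.38821697e+01  1.85338748e+01  4.11479965e+00
  7.91471684e-04 -1.00275108e-05] [0.69831164 0.18692424 0.31482294] [622.01869476 247.57191792 152.68862595]
[538.1 231.6 166.1]
[613.3 240.8 198.3]
[614.8 198.  161.4]
[573.  271.8 149.6]
[530.2 282.4 153.5]
blue [629.4 245.7 163.7]
red [618.8 199.7 163.1]
panel [635.  223.7 151.6]
finger [632.2 245.3 202.6]
```

View pics/w3.png

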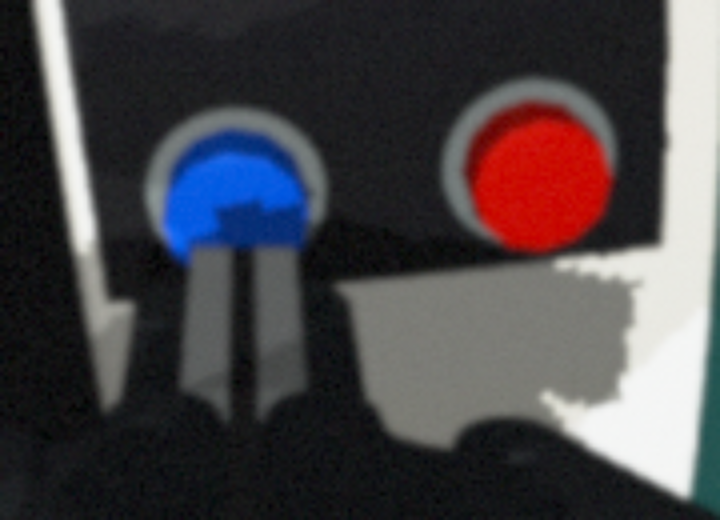

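The crop shows the two tips ending at about (240,248), over the near part of the blue key, which hasn't visibly gone in. I'll read the tip depths.

```bash
python3 - <<'E'
from h import *
im,d=arm.get_image('wrist')
i=arm.camera_info('wrist');E=np.array(i['extrinsics'])
def P(u,v):
    a=np.array([(u-i['cx'])/i['fx'],(v-i['cy'])/i['fy']]);t=np.linalg.norm(a)
    r=np.r_[a/t*np.tan(t),1]*d[v,u]; return (E@np.r_[r,1])[:3].round(1)
for u in (242,258):
  for v in range(222,262,3): print(u,v,P(u,v),im[v,u])
print(E.round(2),i['fx'],i['cx'],i['cy'])
E
```

```text
242 222 [623.9 251.5 164. ] [220  86   0]
242 225 [621.5 252.1 163.3] [221  84   9]
242 228 [619.8 252.5 164.1] [177  65   6]
242 231 [633.3 248.3 196.7] [124  71  49]
242 234 [633.  248.3 199.7] [96 97 93]
242 237 [633.  248.2 202.9] [93 96 91]
242 240 [633.1 248.1 206.4] [93 93 91]
242 243 [633.  248.1 209.2] [92 93 92]
242 246 [632.8 248.  211.9] [97 97 95]
242 249 [632.7 248.  214.7] [95 96 92]
242 252 [632.9 247.8 217.7] [97 97 96]
242 255 [632.9 247.8 220.4] [94 94 92]
242 258 [632.9 247.7 223. ] [96 95 95]
242 261 [632.8 247.7 225.3] [93 95 91]
258 222 [621.2 241.7 163.2] [155  55   0]
258 225 [619.1 242.2 163.1] [119  46  12]
258 228 [617.6 242.6 164.4] [121  48   6]
258 231 [630.8 240.4 195.4] [106  65  53]
258 234 [631.3 240.3 199.9] [93 94 91]
258 237 [631.2 240.5 202.9] [94 92 91]
258 240 [630.7 240.6 205.2] [96 95 96]
258 243 [631.  240.6 208.8] [94 94 92]
258 246 [630.9 240.7 211.5] [92 93 92]
258 249 [630.5 240.8 213.6] [95 97 97]
258 252 [630.8 240.8 217. ] [95 93 89]
258 255 [630.9 240.9 219.8] [92 93 92]
258 258 [630.8 241.  222.1] [73 72 71]
258 261 [631.1 241.  225.1] [73 72 72]
[[-2.3000e-01 -9.3000e-01 -3.0000e-01  6.9925e+02]
 [-9.7000e-01  2.1000e-01  7.0000e-02  2.2841e+02]
 [-0.0000e+00  3.1000e-01 -9.5000e-01  3.3490e+02]
 [ 0.0000e+00  0.0000e+00  0.0000e+00  1.0000e+00]] 297.3186396354542 250.2935240387553 188.2833160850904
```

```bash
python3 - <<'E'
from h import *
im,d=arm.get_image('scene')
cv2.imwrite('pics/s2.png',cv2.resize(im[90:250,240:420],None,fx=3.7,fy=3.7))
i=arm.camera_info('scene');E=np.linalg.inv(np.array(i['extrinsics']))
for z in (152.7,195):
    p=E@np.r_[622,247.6,z,1]; u,v=i['cx']+i['fx']*p[0]/p[2],i['cy']+i['fy']*p[1]/p[2]; print(z,u,v,'crop',(u-240)*3.7,(v-90)*3.7,p[2],d[int(v),int(u)])
E
```

```text
152.7 351.7299539824927 190.10977577642547 crop 413.400829735223 370.4061703727742 1087.094471619309 1073.974
195 353.8943073365315 178.32247068834965 crop 421.40893714516653 326.7931415468937 1062.3330052015324 1051.4637
```

View pics/s2.png

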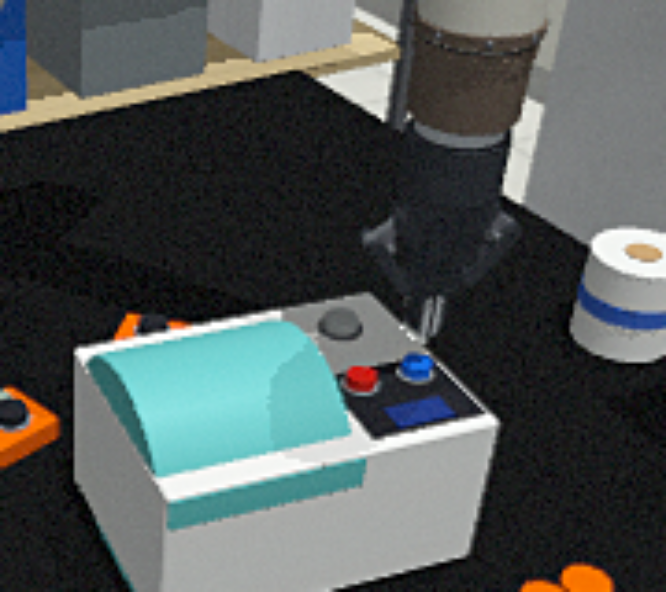

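The scene crop shows the shut tips at (428,335), about 25–30 mm above the blue key at (417,362). So the real tips sit about 40 mm above the reported TCP. I'll descend by that measured gap and then press on force.

Call:
{"fn": "arm_command", "kwargs": {"rows": [[[0,0,0.02],[0,0,0]],[[0,0,0.04],[0,0,0]],[[0,0,0.056],[0,0,0]],[[0,0,0.064],[0,0,0]],[[0,0,0.072],[0,0,0]]]}}

```text
clock: 5.25
position: [622.1, 247.5, 134.4]
ee_rot: [0.993, -0.114, -0.0, 0.0]
contact_force: [0.1, 0.2, 0.0]
gripper_width: -0.2
grasp_force: 0.0
```

Call:
{"fn": "arm_command", "kwargs": {"rows": [[[0,0,0.004],[0,0,0]],[[0,0,0.008],[0,0,0]],[[0,0,0.012],[0,0,0]],[[0,0,0.012],[0,0,0]]]}}

```text
clock: 5.65
position: [622.0, 247.6, 131.7]
ee_rot: [0.993, -0.114, -0.0, 0.0]
contact_force: [0.4, 0.2, -0.8]
gripper_width: -0.1
grasp_force: 0.0
```

```bash
cat > t.py <<'E'
from h import *
im,d=arm.get_image('wrist')
s=arm.read_state(); print(s['clock'],s['position'],s['contact_force'],s['gripper_width'])
i=arm.camera_info('wrist');E=np.array(i['extrinsics'])
def P(u,v):
    a=np.array([(u-i['cx'])/i['fx'],(v-i['cy'])/i['fy']]);t=np.linalg.norm(a)
    r=np.r_[a/t*np.tan(t),1]*d[v,u]; return (E@np.r_[r,1])[:3].round(1)
for u in (242,258):
  for v in (219,222,225,228,231,234): print(u,v,P(u,v),im[v,u])
E
python3 t.py
```

```text
5.7 [622.09507549 247.59410709 131.84514937] [ 0.4243472  -1.09446378  0.76715371] -0.02894344066931011
242 219 [631.9 249.2 157.1] [131  51   7]
242 222 [632.2 249.  162. ] [154  62  12]
242 225 [631.  249.2 163.4] [232 102  18]
242 228 [629.4 249.6 163.9] [155  63  13]
242 231 [632.5 248.6 174.1] [107  63  46]
242 234 [633.2 248.2 179.1] [95 97 95]
258 219 [629.3 240.3 155.9] [122  49  18]
258 222 [629.9 240.3 161.3] [127  49   3]
258 225 [628.8 240.5 162.9] [210  85   3]
258 228 [627.6 240.8 164.1] [155  64  11]
258 231 [631.4 240.3 175.7] [108  67  51]
258 234 [630.6 240.5 177.6] [96 97 96]
```

Call:
{"fn": "arm_command", "kwargs": {"rows": [[[0,0,0.006],[0,0,0]],[[0,0,0.012],[0,0,0]],[[0,0,0.018],[0,0,0]],[[0,0,0.024],[0,0,0]],[[0,0,0.024],[0,0,0]]]}}

```text
clock: 6.2
position: [621.9, 247.5, 125.4]
ee_rot: [0.993, -0.114, -0.0, 0.0]
contact_force: [0.6, 0.1, -0.0]
gripper_width: 0.2
grasp_force: 0.0
```

Call:
{"fn": "arm_command", "kwargs": {"rows": [[[0,0,0.004],[0,0,0]],[[0,0,0.008],[0,0,0]],[[0,0,0.008],[0,0,0]]]}}

```text
clock: 6.5
position: [622.2, 247.6, 124.0]
ee_rot: [0.993, -0.114, 0.0, -0.0]
contact_force: [-0.0, 0.1, 1.3]
gripper_width: -0.0
grasp_force: 0.5
```

Call:
{"fn": "arm_command", "kwargs": {"rows": [[[0,0,0.004],[0,0,0]],[[0,0,0.008],[0,0,0]],[[0,0,0.008],[0,0,0]]]}}

```text
clock: 6.8
position: [622.2, 247.7, 122.2]
ee_rot: [0.993, -0.114, 0.0, -0.0]
contact_force: [-0.7, 0.6, 3.8]
gripper_width: -0.3
grasp_force: 1.6
```

Contact is at reported z ≈ 124, where the true top is about 163, which gives an offset of about 39 mm. I'll press on until the force passes the end-of-travel value.

Call:
{"fn": "arm_command", "kwargs": {"rows": [[[0,0,0.004],[0,0,0]],[[0,0,0.008],[0,0,0]],[[0,0,0.012],[0,0,0]],[[0,0,0.012],[0,0,0]]]}}

```text
clock: 7.2
position: [622.2, 247.6, 118.8]
ee_rot: [0.993, -0.114, 0.0, -0.0]
contact_force: [-0.3, 0.1, 3.3]
gripper_width: -0.1
grasp_force: 1.8
```

Call:
{"fn": "arm_command", "kwargs": {"rows": [[[0,0,0.004],[0,0,0]],[[0,0,0.008],[0,0,0]],[[0,0,0.008],[0,0,0]]]}}

```text
clock: 7.5
position: [622.2, 247.6, 116.8]
ee_rot: [0.993, -0.114, 0.0, -0.0]
contact_force: [-1.1, -0.1, 4.6]
gripper_width: -0.1
grasp_force: 2.1
```

Call:
{"fn": "arm_command", "kwargs": {"rows": [[[0,0,0.004],[0,0,0]],[[0,0,0.008],[0,0,0]],[[0,0,0.008],[0,0,0]]]}}

```text
clock: 7.8
position: [622.3, 247.6, 115.5]
ee_rot: [0.993, -0.114, 0.0, -0.0]
contact_force: [-1.6, -0.5, 7.4]
gripper_width: 0.1
grasp_force: 3.6
```

7.4 N means the key is fully in and into its cushion. I'll lift and go to the start button.

Call:
{"fn": "arm_command", "kwargs": {"rows": [[[0,0,-0.04],[0,0,0]],[[0,0,-0.12],[0,0,0]],[[-0.1,0.043,-0.12],[0,0,0]],[[-0.2,0.086,-0.12],[0,0,0]],[[-0.311,0.133,-0.12],[0,0,0]]]}}

```text
clock: 8.3
position: [537.7, 232.4, 143.9]
ee_rot: [0.993, -0.115, -0.001, 0.0]
contact_force: [-0.7, 0.2, -0.2]
gripper_width: -0.1
grasp_force: 0.0
```

Call:
{"fn": "arm_command", "kwargs": {"rows": [[[0,0,0],[0,0,0]],[[0,0,0.03],[0,0,0]],[[0,0,0.05],[0,0,0]],[[0,0,0.05],[0,0,0]]]}}

```text
clock: 8.7
position: [538.7, 232.5, 130.5]
ee_rot: [0.993, -0.115, -0.001, 0.001]
contact_force: [0.7, 0.5, -0.0]
gripper_width: 0.1
grasp_force: 0.0
```

```bash
python3 - <<'E'
from h import *
s=arm.read_state(); print(s['position'],s['contact_force'],delta([539,232.9,124]))
im,d=arm.get_image('wrist'); 
cv2.imwrite('pics/w4.png',cv2.resize(im[150:300,170:370],None,fx=4,fy=4))
E
```

```text
[538.73690622 232.52147377 130.46711575] [ 0.69456546  0.4684059  -0.01989189] [ 0.00073467 -0.00176737  0.02586337]
```

View pics/w4.png

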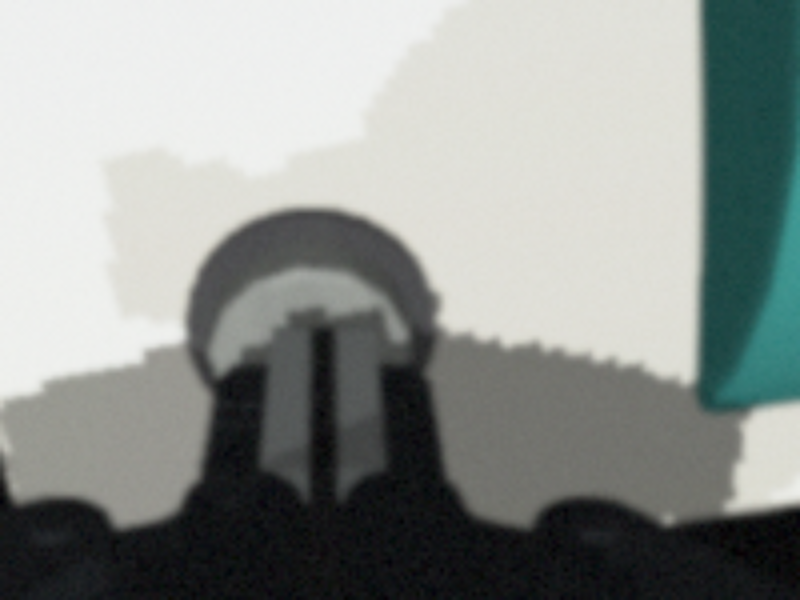

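The tips, at (325,325) in the crop, are centred over the start button. Pressing.

Call:
{"fn": "arm_command", "kwargs": {"rows": [[[0,0,0.008],[0,0,0]],[[0,0,0.016],[0,0,0]],[[0,0,0.024],[0,0,0]],[[0,0,0.032],[0,0,0]],[[0,0,0.032],[0,0,0]]]}}

```text
clock: 9.25
position: [538.6, 232.7, 124.0]
ee_rot: [0.993, -0.114, -0.0, 0.0]
contact_force: [0.0, 0.5, -0.8]
gripper_width: 0.1
grasp_force: 0.0
```

Call:
{"fn": "arm_command", "kwargs": {"rows": [[[0,0,0.004],[0,0,0]],[[0,0,0.01],[0,0,0]],[[0,0,0.016],[0,0,0]],[[0,0,0.016],[0,0,0]]]}}

```text
clock: 9.65
position: [539.0, 232.9, 120.7]
ee_rot: [0.993, -0.114, 0.0, -0.0]
contact_force: [-0.7, -0.2, 2.7]
gripper_width: -0.0
grasp_force: 1.6
```

Call:
{"fn": "arm_command", "kwargs": {"rows": [[[0,0,0.004],[0,0,0]],[[0,0,0.008],[0,0,0]],[[0,0,0.008],[0,0,0]]]}}

```text
clock: 9.95
position: [539.0, 232.9, 118.4]
ee_rot: [0.993, -0.114, 0.0, -0.0]
contact_force: [-1.9, -0.5, 4.4]
gripper_width: -0.1
grasp_force: 2.0
```

Call:
{"fn": "arm_command", "kwargs": {"rows": [[[0,0,0.004],[0,0,0]],[[0,0,0.008],[0,0,0]],[[0,0,0.012],[0,0,0]],[[0,0,0.012],[0,0,0]]]}}

```text
clock: 10.35
position: [539.0, 232.9, 115.7]
ee_rot: [0.993, -0.114, 0.0, -0.0]
contact_force: [-0.8, -0.3, 7.3]
gripper_width: 0.2
grasp_force: 3.4
```

Call:
{"fn": "arm_command", "kwargs": {"rows": [[[0,0,0.004],[0,0,0]],[[0,0,0.006],[0,0,0]],[[0,0,0.006],[0,0,0]]]}}

```text
clock: 10.65
position: [539.0, 232.9, 114.7]
ee_rot: [0.993, -0.114, 0.0, -0.0]
contact_force: [-2.6, -0.9, 8.4]
gripper_width: -0.1
grasp_force: 4.2
```

Call:
{"fn": "arm_command", "kwargs": {"rows": [[[0,0,-0.08],[0,0,0]],[[0,0,-0.2],[0,0,0]],[[0,0,-0.34],[0,0,0]],[[0,0,-0.44],[0,0,0]],[[0,0,-0.44],[0,0,0]]]}}

```text
clock: 11.15
position: [540.8, 234.0, 227.3]
ee_rot: [0.993, -0.114, 0.003, -0.002]
contact_force: [0.0, 0.4, -0.5]
gripper_width: -0.3
grasp_force: 0.0
```

Call:
{"fn": "arm_command", "kwargs": {"rows": [[[0.055,0.14,0],[0,0,0]],[[0.11,0.28,0],[0,0,0]],[[0.165,0.42,0],[0,0,0]],[[0.22,0.56,0],[0,0,0]],[[0.278,0.708,0],[0,0,0]]]}}

```text
clock: 11.65
position: [565.7, 43.4, 221.9]
ee_rot: [0.993, -0.114, -0.001, 0.0]
contact_force: [-0.3, -0.3, -0.2]
gripper_width: -0.0
grasp_force: 0.0
```

Call:
{"fn": "arm_command", "kwargs": {"rows": [[[0.055,0.14,0],[0,0,0]],[[0.11,0.28,0],[0,0,0]],[[0.165,0.42,0],[0,0,0]],[[0.22,0.56,0],[0,0,0]],[[0.278,0.708,0],[0,0,0]]]}}

```text
clock: 12.15
position: [593.4, -144.6, 221.8]
ee_rot: [0.993, -0.114, -0.001, -0.0]
contact_force: [0.6, -0.5, -0.0]
gripper_width: 0.0
grasp_force: 0.0
```

Call:
{"fn": "arm_command", "kwargs": {"rows": [[[0,0,0.1],[0,0,0]],[[0,0,0.25],[0,0,0]],[[0,0,0.4],[0,0,0]],[[0,0,0.5],[0,0,0]],[[0,0,0.5],[0,0,0]]]}}

```text
clock: 12.65
position: [589.7, -143.1, 92.7]
ee_rot: [0.993, -0.115, -0.006, 0.0]
contact_force: [-0.8, -1.0, -0.1]
gripper_width: 0.4
grasp_force: 0.0
```

```bash
python3 - <<'E'
from h import *
im,d=arm.get_image('wrist'); s=arm.read_state(); print(s['clock'],s['position'],s['contact_force'],delta([594,-143.5,2]))
i=arm.camera_info('wrist');E=np.array(i['extrinsics'])
hsv=cv2.cvtColor(im,cv2.COLOR_BGR2HSV); m=cv2.inRange(hsv,(3,150,100),(20,255,255))
n,l,st,c=cv2.connectedComponentsWithStats(m)
def P(u,v,z):
    a=np.array([(u-i['cx'])/i['fx'],(v-i['cy'])/i['fy']]);t=np.linalg.norm(a)
    r=E[:3,:3]@np.r_[a/t*np.sin(t),np.cos(t)]; o=E[:3,3]; return (o+r*(z-o[2])/r[2]).round(1)
for k in range(1,n):
    if st[k][4]>200: print(st[k],P(*c[k],26))
cv2.imwrite('pics/w5.png',cv2.resize(im[60:310,110:400],None,fx=2.4,fy=2.4))
b=arm.spot_in('wrist','orange_key')
for r in b[:3]: print(r,P(*r['position'],40))
i=arm.camera_info('top');im,d=arm.get_image('top')
for u,v in [(164,132),(165,131),(182,135),(183,134),(168,161),(167,160)]: print(world('top',i,d,u,v).round(1))
E
```

```text
12.7 [ 592.0265066  -143.45935649   95.84098989] [ 0.11944187 -0.47018854  0.3628904 ] [ 0.01001182 -0.00211578  0.37530751]
[  0   0  59  38 917] [828.9  41.   26. ]
[493   0  19  60 592] [ 714.5 -460.9   26. ]
[245  95  38  18 234] [ 658.2 -171.3   26. ]
[ 188  111  111  110 4260] [ 606.4 -144.2   26. ]
{'position': [249.8, 179.4], 'score': 0.88} [ 600.3 -146.    40. ]
{'position': [388.7, 297.1], 'score': 0.42} [ 433.3 -265.7   40. ]
[623.4 249.1 152.9]
[626.2 246.4 153.5]
[614.5 197.8 162.8]
[616.9 194.9 164.9]
[542.3 233.3 157. ]
[544.4 235.6 160.3]
```

View pics/w5.png

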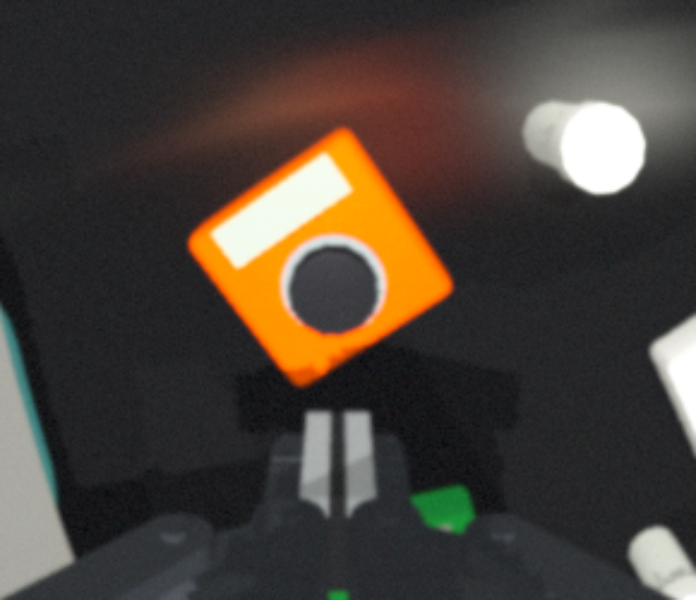

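The wrist view shows the orange timer's key at crop (333,290), with the tips at (338,412) and nothing in the way. Depths confirm blue and start are pressed and red is out. I'll descend, let it settle, and re-measure the key once.

Call:
{"fn": "arm_command", "kwargs": {"rows": [[[0.012,0,0.06],[0,0,0]],[[0.012,0,0.12],[0,0,0]],[[0.012,0,0.16],[0,0,0]],[[0.012,0,0.16],[0,0,0]],[[0.012,0,0.16],[0,0,0]]]}}

```text
clock: 13.3
position: [597.3, -144.2, 59.1]
ee_rot: [0.993, -0.114, 0.0, 0.0]
contact_force: [-0.1, -0.3, 0.4]
gripper_width: 0.0
grasp_force: 0.0
```

```bash
python3 - <<'E'
from h import *
i=arm.camera_info('wrist');E=np.array(i['extrinsics'])
im,d=arm.get_image('wrist'); s=arm.read_state(); print(s['clock'],s['position'])
def P(u,v,z):
    a=np.array([(u-i['cx'])/i['fx'],(v-i['cy'])/i['fy']]);t=np.linalg.norm(a)
    r=E[:3,:3]@np.r_[a/t*np.sin(t),np.cos(t)]; o=E[:3,3]; return (o+r*(z-o[2])/r[2]).round(1)
for r in arm.spot_in('wrist','orange_key')[:2]: p=P(*r['position'],40); print(r,p,delta([p[0],p[1],2]))
g=cv2.medianBlur(cv2.cvtColor(im,cv2.COLOR_BGR2GRAY),3)
c=cv2.HoughCircles(g,cv2.HOUGH_GRADIENT,1,30,param1=100,param2=20,minRadius=14,maxRadius=40)
if c is not None:
  for k in c[0][:4]: print(k,P(k[0],k[1],40))
E
```

```text
13.35 [ 597.52250916 -144.21715663   59.53544126]
{'position': [248.4, 201.9], 'score': 0.6} [ 600.2 -144.5   40. ] [ 0.01012054 -0.00121807  0.23076295]
[248.5 203.5  21. ] [ 598.9 -144.3   40. ]
[375.5 137.5  21.8] [ 627.1 -245.    40. ]
[216.5 176.5  21.4] [ 623.9 -126.9   40. ]
[453.5 255.5  20.8] [ 500.5 -321.6   40. ]
```

The two estimates, x 594 and 599, bracket the present position, so it's well inside the 16 mm radius. Going down.

Call:
{"fn": "arm_command", "kwargs": {"rows": [[[0,0,0.06],[0,0,0]],[[0,0,0.12],[0,0,0]],[[0,0,0.17],[0,0,0]],[[0,0,0.2],[0,0,0]],[[0,0,0.2],[0,0,0]]]}}

```text
clock: 13.9
position: [596.2, -144.1, 7.8]
ee_rot: [0.993, -0.114, -0.001, 0.0]
contact_force: [0.5, 0.3, -0.3]
gripper_width: -0.2
grasp_force: 0.0
```

Call:
{"fn": "arm_command", "kwargs": {"rows": [[[0,0,0.006],[0,0,0]],[[0,0,0.012],[0,0,0]],[[0,0,0.018],[0,0,0]],[[0,0,0.024],[0,0,0]],[[0,0,0.024],[0,0,0]]]}}

```text
clock: 14.4
position: [596.8, -144.1, 2.7]
ee_rot: [0.993, -0.114, -0.0, -0.0]
contact_force: [-0.1, -0.9, -0.1]
gripper_width: -0.0
grasp_force: 0.0
```

Call:
{"fn": "arm_command", "kwargs": {"rows": [[[0,0,0.004],[0,0,0]],[[0,0,0.008],[0,0,0]],[[0,0,0.012],[0,0,0]],[[0,0,0.012],[0,0,0]]]}}

```text
clock: 14.8
position: [596.8, -144.1, -0.3]
ee_rot: [0.993, -0.114, -0.0, 0.0]
contact_force: [-0.2, 1.1, 0.4]
gripper_width: 0.3
grasp_force: 0.0
```

Call:
{"fn": "arm_command", "kwargs": {"rows": [[[0,0,0.004],[0,0,0]],[[0,0,0.008],[0,0,0]],[[0,0,0.012],[0,0,0]],[[0,0,0.012],[0,0,0]]]}}

```text
clock: 15.2
position: [596.9, -144.2, -3.0]
ee_rot: [0.993, -0.114, 0.0, 0.0]
contact_force: [-0.8, 0.7, 3.2]
gripper_width: -0.1
grasp_force: 1.7
```

Call:
{"fn": "arm_command", "kwargs": {"rows": [[[0,0,0.004],[0,0,0]],[[0,0,0.008],[0,0,0]],[[0,0,0.012],[0,0,0]],[[0,0,0.012],[0,0,0]]]}}

```text
clock: 15.6
position: [596.9, -144.2, -6.3]
ee_rot: [0.993, -0.114, 0.0, 0.0]
contact_force: [-1.5, 0.1, 3.7]
gripper_width: 0.4
grasp_force: 1.9
```

Call:
{"fn": "arm_command", "kwargs": {"rows": [[[0,0,0.004],[0,0,0]],[[0,0,0.008],[0,0,0]],[[0,0,0.008],[0,0,0]]]}}

```text
clock: 15.9
position: [597.0, -144.2, -7.9]
ee_rot: [0.993, -0.114, 0.0, 0.0]
contact_force: [-1.8, 1.3, 7.1]
gripper_width: -0.0
grasp_force: 3.2
```

Call:
{"fn": "arm_command", "kwargs": {"rows": [[[0,0,0.004],[0,0,0]],[[0,0,0.004],[0,0,0]],[[0,0,0.004],[0,0,0]]]}}

```text
clock: 16.2
position: [596.9, -144.2, -8.6]
ee_rot: [0.993, -0.114, 0.0, 0.0]
contact_force: [-2.7, 0.2, 6.8]
gripper_width: 0.1
grasp_force: 3.7
```

Call:
{"fn": "arm_command", "kwargs": {"rows": [[[0,0,-0.03],[0,0,0]],[[0,0,-0.12],[0,0,0]],[[0,0,-0.28],[0,0,0]],[[0,0,-0.45],[0,0,0]],[[0,0,-0.6],[0,0,0]]]}}

```text
clock: 16.7
position: [596.8, -144.1, 142.3]
ee_rot: [0.993, -0.114, 0.0, -0.0]
contact_force: [1.5, 0.3, -0.1]
gripper_width: -0.1
grasp_force: 0.0
```

Call:
{"fn": "arm_command", "kwargs": {"rows": [[[0,0,0],[0,0,0]],[[0,0,0],[0,0,0]],[[0,0,0],[0,0,0]]]}}

```text
clock: 17.0
position: [595.8, -143.9, 139.2]
ee_rot: [0.993, -0.114, -0.001, -0.0]
contact_force: [0.1, -0.4, -0.7]
gripper_width: 0.3
grasp_force: 0.0
```

```bash
python3 - <<'E'
from h import *
i=arm.camera_info('wrist');E=np.array(i['extrinsics'])
im,d=arm.get_image('wrist'); s=arm.read_state(); print(s['clock'],s['position'],s['contact_force'])
def P(u,v):
    a=np.array([(u-i['cx'])/i['fx'],(v-i['cy'])/i['fy']]);t=np.linalg.norm(a)
    r=np.r_[a/t*np.tan(t),1]*np.median(d[v-1:v+2,u-1:u+2]); return (E@np.r_[r,1])[:3].round(1)
for r in arm.spot_in('wrist','orange_key')[:3]: u,v=map(round,r['position']); print(r,P(u,v),P(u,v+4),P(u+14,v),P(u-14,v),P(u,v+14))
E
```

```text
17.05 [ 595.69706607 -144.00136745  138.9174275 ] [ 0.48111407  0.1908973  -0.24945202]
{'position': [249.7, 172.2], 'score': 0.93} [ 596.9 -144.8   32.4] [ 592.7 -143.8   32. ] [ 593.4 -158.5   31.1] [ 600. -131.   32.] [ 582.4 -141.4   31.9]
```

The orange key top is now at 32 mm, which is fully in. Handing in.

```bash
python3 -c "
from bench import arm
print(arm.job_done())"
```

```text
the job is handed in; nothing more can be done
None
```

I pressed the blue key, the start button and the orange timer's key fully in, in that order, never reading more than about 8.4 N, and handed the job in at about 17 s; it returned no verdict.

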